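Seat a casting flask on the vacuum unit and hold it down

TASK

Lift the loose dust cover off the sprung ring seat of the vacuum casting unit and lay it flat on the bench, knob up. Then stand the small plaster-filled flask in the ring, carrying it upright, press it straight down until the sprung ring is fully home on its stop, and finish while you are still holding it pressed down there so that the pump can take hold. Leave everything else lying on the bench where it is.

Things in the scene. Friction and masses are not known exactly. Their poses are not given: they have to be found in the camera images.
- unit: vacuum casting unit, fixed. Skid plate x -92 to 338 mm, y +-100; on it a grey box 180 x 180 mm, top 78 mm high, and at x 180 to 290 a pump with handle, 166 mm high. Origin: on the bench under the ring seat's axis (middle of the box); x to the pump. Three pins with springs 50 mm from the axis, 124 mm high; gauge at rear left, 120 mm high. Bench round world (0.42, -0.30) m is bare for 80 mm
- ring (a joint): how far the sprung ring seat of the unit is pressed down, m: 0 at rest (top of its travel), 0.014 on its stop. It moves straight down and springs back up when let go. It needs 8 N to start and 16.4 N in all to reach the stop, the weight of the flask included; the flask's weight alone does not move it.
- seat (a point): centre of the ring's gasket face, on which the flask's foot stands; z up; 119 mm above the bench at rest, goes down with the ring. Round it a conical aluminium rim 13 mm high, 54 mm wide inside at its foot, 63 mm at its mouth, 69 mm outside, centres the flask
- cover: loose dust cover over the ring's rim: aluminium cap 82 mm across, 16 mm high, open below; on its middle an upright black knob 26 mm across, 25 to 49 mm above the origin, on a 14 mm neck. Origin: centre of the skirt's lower edge, z up; 0 high when it lies on the bench. Not fastened; the skirt reaches 12 mm down over the rim. About 0.11 kg
- flask: the flask to load: upright steel tube 50 mm in diameter, 75 mm high, filled with white plaster with a round hollow (crater) in its upper face, standing on the bench crater up. The smaller of the two plaster-filled flasks. Origin: centre of its foot; z up. About 0.3 to 0.46 kg.
- big_flask: bystander: the larger plaster-filled steel flask, 76 mm in diameter, 90 mm high; origin at the centre of its foot
- empty_flask: bystander: an empty steel flask tube, 50 mm in diameter, 75 mm high, open right through; origin at the centre of its foot
- hammer: bystander: lump hammer; origin under the middle of its head (45 x 105 x 45 mm), wooden handle 260 mm along its x
- tongs: bystander: dark steel tongs lying flat, 380 mm along their x, 80 mm wide, 15 mm high; origin at mid length
- crucible: bystander: black crucible, 72 mm across, 70 mm high; origin at the centre of its foot
- shard_a: bystander: broken piece of white plaster, up to 75 mm long, 36 mm high; origin under its middle
- shard_b: bystander: broken piece of white plaster, up to 95 mm long, 30 mm high; origin under its middle
- shard_c: bystander: broken piece of white plaster, up to 85 mm long, 42 mm high; origin under its middle
Things that resemble listed ones, but are neither listed nor needed, are in the scene too. What is shaped like the flask but blue or purple is not meant. Leave any purple look-alike of the cover alone.

How it is judged:
By the outcome, as a careful person would: the job done as asked, in the order asked, and still so for the second after the job is handed in, while the arm keeps its last pose, push and grip.
It also fails if it takes over 64 s, if anything falls off the work surface, if the arm or the gripper's body presses on something with over 40 N, if the wrist force passes 120 N, or if a joint passes its speed limit or range.

ROBOT

A 6-joint arm with a two-finger parallel gripper is mounted at the origin on the work surface. World frame = base frame: x ahead of the robot, y to its left, z up, the work surface at z = 0. Lengths are in mm, angles in degrees, forces in N, time in s.
With the tool pointing down it reaches from about 275 to 725 mm from the base axis. Payload 15.9 kg.
Tool frame: the origin (TCP) lies midway between the tips of the shut fingers; the grasp point (between the pads) lies 19 mm behind it; z points along the fingers, y is the line along which they close (so a half turn about z gives the same grasp; the last joint's range is limited). The gripper opens to 85 mm and grips with 20 to 120 N. Pads are 22 mm wide; open, the fingers measure 114 mm over their backs; the gripper's body (76 mm by 85 mm) begins 54 mm behind the grasp point. The pads swing forward as they close: fully open they stand 13 mm farther back than shut.
Start: joints at [75.172, 12.198, -1.971, 75.831, 0, 90], TCP at [127.955, 483.335, 231.306] pointing down, gripper open.
Joint ranges: [-170.91, 170.91], [-42.67, 98.43], [-65.05, 77.54], [-120.47, 116.71], [-90, 82.35], [-180, 180]. Speed limits (degrees/s): [108.29, 108.29, 136.94, 147.25, 180, 180].

INTERFACE

Orientations are given as [roll, pitch, yaw] about the fixed x, y, z axes, in that order (R = Rz(yaw) Ry(pitch) Rx(roll)).
In Python, from station import robot, vision gives the robot as it stands.
- The arm moves only by the tool arm_command, never from a script. Its argument "rows" is a list of rows, each a list of 7 numbers: the shift along the tool's x, y, z in units of 2.5 cm (1.0 is 2.5 cm), then the turn, a rotation vector about the tool's x, y, z in units of 0.1 rad (1.0 is 0.1 rad), then the opening, from -1 (shut) to 1 (fully open). In form: [[tx, ty, tz, rx, ry, rz, fingers], ...]. A call has 1 to 8 rows; each row shifts and turns the commanded pose from where the row before left it, along the tool's axes as they then stand; what a row does not reach is not made up. A row lasts 1/10 s, in which the tool goes at most 50 mm and 8.59 degrees, less where a joint would pass 70% of its speed; a pose out of reach is approached as far as the arm can. A call with a number of a shift or a turn outside -1 to 1 is refused whole. A call with a gripper value outside its range is refused whole. The fingers move at their own pace and stop on an object; the grip force is fixed at half the most. Time passes only in rows, so rows that do not move let the fingers close. It gives the time, the measured TCP pose, the force, the opening and the grip force at its end, in the units of the state.
- robot.get_state(): the state, without advancing time (a new reading comes with each control period).
- vision.get_image(name): name is "scene" or "top"; returns a dict with "color" (480x640x3 uint8, red, green, blue), "fx", "fy", "cx", "cy" (pixels), "extrinsics" (4x4, takes a point from world to camera coordinates). Camera axes: x right, y up, looking along -z (the intrinsics and any distortion apply to the point x, -y, -z); pixel columns grow to the right and rows downward; lengths in mm; the calibration is good to about 2 mm. A picture is of the moment at which its call begins. There is no depth.
- robot.sign_off(): hands the job in; it is judged then, once.
The state is a dict: "time_s": time; "qpos": joint angles; "qvel": joint speeds; "tau": joint torques, N m; "ee_pos": TCP position; "orientation": TCP orientation; "wrist_force": force on the tool from outside, world axes, zero at the start; "ft_torque": the same for the moment, N m; "width": finger opening in mm; "grasp_force": force on a finger pad.
Only numpy, scipy, OpenCV 4.12 (cv2) and the standard library are available. Lean on these libraries where they do the work, as an engineer would, in place of code of your own. Each camera call takes 0.05 s, during which the arm holds its last target. There are 200 camera calls.

## Working session

There is one attempt and no reset: what is moved stays moved. The work goes in short steps, Python scripts to look and compute and a tool call to move; the robot and the scene stay as the last step left them, time stands still between calls to the robot, and variables do not carry over. Pictures are saved under pics/ and viewed, at most 10 in all, crops included, and the job is handed in when it is done.

Besides the shell and the picture viewer there is one more tool, called after ">>>" as name(argument=value, ...), one argument or row to a line, values as JSON. arm_command: Moves the arm, as the interface text tells. Shifts and turns lie within -1 to 1; 1 stands for 2.5 cm of shift or 0.1 rad of turn. Its arguments: {"type":"object","properties":{"rows":{"type":"array"}},"required":["rows"]}

```bash
ls; mkdir -p pics; cat > h.py <<'E'
import numpy as np, cv2
from station import robot, vision
def grab(n,f):
    d=vision.get_image(n); cv2.imwrite(f'pics/{f}.png',cv2.cvtColor(d['color'],cv2.COLOR_RGB2BGR)); return d
def ray(d,u,v):
    E=np.array(d['extrinsics']);R=E[:3,:3];o=-R.T@E[:3,3]
    return o,R.T@np.array([(u-d['cx'])/d['fx'],-(v-d['cy'])/d['fy'],-1.])
def plane(d,u,v,z):
    o,r=ray(d,u,v); return o+r*(z-o[2])/r[2]
def tri(d1,p1,d2,p2):
    o1,r1=ray(d1,*p1);o2,r2=ray(d2,*p2)
    s=np.linalg.lstsq(np.c_[r1,-r2],o2-o1,rcond=None)[0]
    a=o1+r1*s[0];b=o2+r2*s[1]; return (a+b)/2,np.linalg.norm(a-b)
def proj(d,P):
    E=np.array(d['extrinsics']);c=E[:3,:3]@np.array(P)+E[:3,3]
    return d['cx']+d['fx']*c[0]/-c[2], d['cy']-d['fy']*c[1]/-c[2]
E
python3 - <<'E'
from h import *
import pickle
D={n:grab(n,n+'0') for n in('scene','top')}
pickle.dump(D,open('d0.pkl','wb'))
for n in D: print({k:v for k,v in D[n].items() if k!='color'})
print(robot.get_state())
E
```

```text
pics
{'fx': 499.9728736646685, 'fy': 499.9728736646685, 'cx': 324.407296846329, 'cy': 241.3822540447287, 'extrinsics': array([[-3.98045023e-01,  9.17310261e-01,  1.01017176e-02,
         1.91924248e+02],
       [-4.86187902e-01, -2.20282101e-01,  8.45634153e-01,
         1.68972714e+02],
       [ 7.77934113e-01,  3.31689133e-01,  5.33667345e-01,
        -1.81979620e+03],
       [ 0.00000000e+00,  0.00000000e+00,  0.00000000e+00,
         1.00000000e+00]])}
{'fx': 539.4615365537359, 'fy': 539.4615365537359, 'cx': 320.88432802644587, 'cy': 238.99214191393648, 'extrinsics': array([[ 2.75244255e-02, -9.99620939e-01,  6.20218306e-04,
         1.26961455e+01],
       [ 9.81322884e-01,  2.71387526e-02,  1.90443917e-01,
        -4.96014266e+02],
       [-1.90388559e-01, -4.63322498e-03,  9.81697881e-01,
        -1.24743558e+03],
       [ 0.00000000e+00,  0.00000000e+00,  0.00000000e+00,
         1.00000000e+00]])}
{'time_s': 0.1, 'qpos': array([ 7.51730327e+01,  1.22225740e+01, -2.00647613e+00,  7.58315840e+01,
        2.02752194e-03,  9.00000737e+01]), 'qvel': array([-0.00077453,  0.00029481, -0.00836561, -0.01319418, -0.00561675,
       -0.02140631]), 'tau': array([-3.19201688e-03, -6.87256193e+01,  4.87803483e+01,  1.21887994e-02,
       -5.10757013e-05,  8.99395673e-06]), 'ee_pos': array([127.85596784, 483.03846872, 230.84782222]), 'orientation': array([-1.79939366e+02, -2.02744282e-03,  1.65172957e+02]), 'wrist_force': array([-0.04969341, -0.44172001, -0.48570452]), 'ft_torque': array([ 0.00250847,  0.00575141, -0.01905362]), 'grasp_force': 0.0, 'width': 85.83461221698077}
```

View pics/scene0.png

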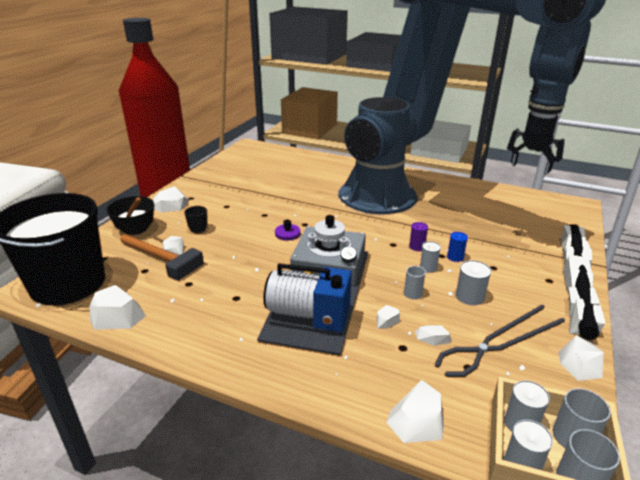

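View pics/top0.png

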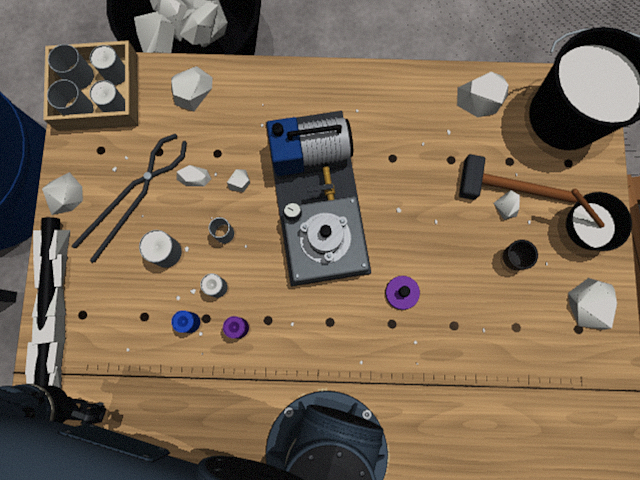

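The scene view shows the covered unit at about (330,240), the white flask at (430,257) and the empty one at (415,283). In the top view the cover is at (325,233), the flask at (213,286) and the empty one at (221,230).

These could be taken for the flask (top pixels):
- big flask (160,249)
- empty flask (221,230)
- blue look-alike (185,322)
- purple look-alike (235,327)
- flasks in the crate (103,57) and (103,93)

The one that could be taken for the cover is the purple lid (403,292). I choose the flask at (213,286) and the aluminium cover at (325,233), and check both in a crop.

```bash
python3 - <<'E'
import pickle,cv2,numpy as np
from h import *
D=pickle.load(open('d0.pkl','rb'))
def c(n,x,y,w,h,s): return cv2.resize(D[n]['color'][y:y+h,x:x+w,::-1],(w*s,h*s),interpolation=cv2.INTER_CUBIC)
a=np.hstack([c('top',275,185,100,75,4),c('top',175,250,100,75,4)])
b=np.hstack([c('scene',285,205,100,75,4),c('scene',385,225,100,75,4)])
cv2.imwrite('pics/crop1.png',np.vstack([a,b]))
E
```

```text
(no output)
```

View pics/crop1.png

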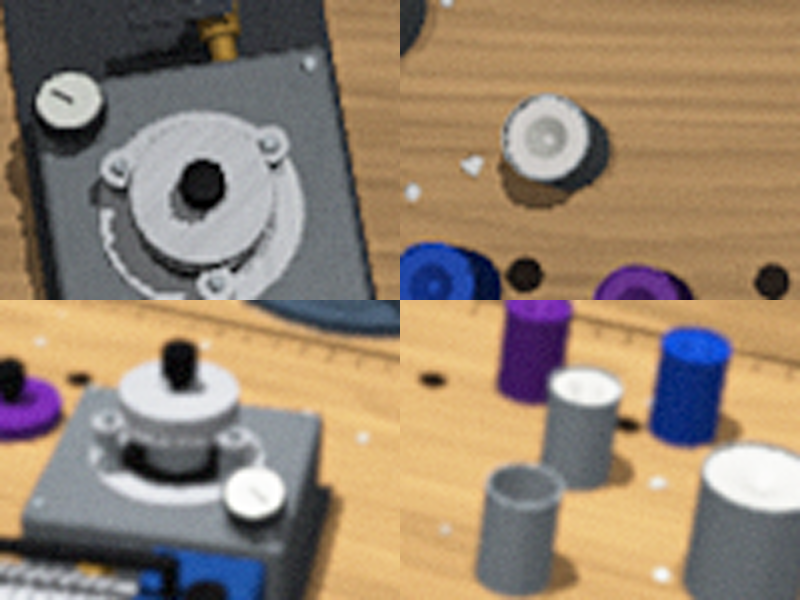

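```bash
cat >> h.py <<'E'
def blob(d,box,f):
    x,y,w,h=box; c=d['color'][y:y+h,x:x+w].astype(int); m=f(c).astype(np.uint8)
    n,l,s,ce=cv2.connectedComponentsWithStats(m,connectivity=4)
    i=1+np.argmax(s[1:,4]); ct=max(cv2.findContours((l==i).astype(np.uint8),0,1)[0],key=len)
    return ce[i]+[x,y],s[i]+np.array([x,y,0,0,0]),cv2.fitEllipse(ct) if len(ct)>4 else None
E
python3 - <<'E'
import pickle
from h import *
D=pickle.load(open('d0.pkl','rb'));T=D['top'];S=D['scene']
blk=lambda c:c.max(2)<60
wh=lambda c:(c.min(2)>165)
kt=blob(T,(310,218,32,28),blk);ks=blob(S,(318,205,24,22),blk)
ft=blob(T,(198,270,28,28),wh);fs=blob(S,(417,238,28,20),wh)
for n,b in zip('kt ks ft fs'.split(),(kt,ks,ft,fs)): print(n,b[0].round(1),b[1],np.round(b[2][0],1),np.round(b[2][1],1))
print('knob centroid',tri(T,kt[0],S,ks[0]))
print('flask top',tri(T,ft[0],S,fs[0]))
print('knob top px', tri(T,(325.6,230.4),S,(329.4,217)))
print('cap',tri(T,(324.8,231.4),S,(329.4,227.2)),plane(T,324.8,231.4,136))
for n,p in dict(empty=(221,229),big=(158,247),blue=(184,320),purple=(234,326)).items(): print(n,plane(T,*p,75)[:2].round(0))
P=tri(T,ft[0],S,fs[0])[0]; print('flask foot px scene',proj(S,[P[0],P[1],0]),proj(T,[P[0],P[1],0]))
E
```

```text
kt [325.1 231. ] [320 225  11  13 114] [15.1 13. ] [10.3 12.2]
ks [329.4 220.7] [326 216   8  11  75] [11.4 15.7] [ 7.3 11.1]
ft [211.1 284.1] [202 274  20  20 252] [13.3 13.9] [18.5 19.3]
fs [431.3 246.2] [423 242  18  10 135] [14.3  8.2] [ 8.6 17.3]
knob centroid (array([492.86741657,  17.30437704, 154.04472406]), np.float64(0.737600174704494))
flask top (array([377.08244466, 277.96559287,  73.35000269]), np.float64(1.3495386712417328))
knob top px (array([491.97217367,  16.51627028, 164.88542841]), np.float64(1.0130719373070938))
cap (array([495.73580801,  18.35489622, 135.54725347]), np.float64(1.4731318127524549)) [495.90329898  17.66534371 136.        ]
empty [508. 262.]
big [461. 407.]
blue [293. 333.]
purple [283. 219.]
flask foot px scene (np.float64(427.87338645025403), np.float64(267.732892928368)) (np.float64(216.79865138596682), np.float64(287.3739743078525))
```

The crop confirms both choices: a white crater-top flask and a bare aluminium cover with a black knob. The cover axis is at about (494, 17.5) with the knob top at about 167 mm, and the flask is at (377, 278). I'll square the tool to yaw 180 first, so that tool x = -X, y = +Y and z = -Z.

>>> arm_command(
  rows=[
    [0,0,0,0,0,-1,1],
    [0,0,0,0,0,-1,1],
    [0,0,0,0,0,-0.59,1],
    [-0.6,-0.8,0,0,0,0,1],
    [-0.6,-0.8,0,0,0,0,1],
    [-0.6,-0.8,0,0,0,0,1],
    [-0.6,-0.8,0,0,0,0,1],
    [-0.6,-0.8,0,0,0,0,1],
  ],
)

```text
time_s: 0.9
ee_pos: [203.4, 382.3, 231.1]
orientation: [-180.0, -0.0, -180.0]
wrist_force: [0.6, -0.0, 0.2]
width: 85.4
grasp_force: 0.0
```

```bash
python3 -c "
from h import *
print(robot.get_state())"
```

```text
{'time_s': 0.9, 'qpos': array([ 6.19940220e+01,  4.35506251e+00, -1.12316099e+01,  7.44437540e+01,
       -2.64585603e-03,  6.19733630e+01]), 'qvel': array([-29.32757132, -13.07358611, -14.38617595,  -1.47094255,
        -0.04227772, -29.13199783]), 'tau': array([  7.64424741, -53.35914731,  49.70391154,   0.30926566,
         0.07751514,   1.41439218]), 'ee_pos': array([203.35855314, 382.33452682, 231.05750459]), 'orientation': array([-1.79971898e+02, -1.19612403e-02, -1.79979343e+02]), 'wrist_force': array([ 0.58618011, -0.03354997,  0.165856  ]), 'ft_torque': array([0.01943957, 0.07008908, 0.00345083]), 'grasp_force': 0.0, 'width': 85.39397319052952}
```

>>> arm_command(
  rows=[
    [-0.726,-0.912,0,0,0,0,1],
    [-0.726,-0.912,0,0,0,0,1],
    [-0.726,-0.912,0,0,0,0,1],
    [-0.726,-0.912,0,0,0,0,1],
    [-0.726,-0.912,0,0,0,0,1],
    [-0.726,-0.912,0,0,0,0,1],
    [-0.726,-0.912,0,0,0,0,1],
    [-0.726,-0.912,0,0,0,0,1],
  ],
)

```text
time_s: 1.7
ee_pos: [348.7, 199.9, 231.1]
orientation: [-180.0, -0.0, -180.0]
wrist_force: [0.2, 0.3, 0.8]
width: 85.6
grasp_force: 0.0
```

>>> arm_command(
  rows=[
    [-0.726,-0.912,0,0,0,0,1],
    [-0.726,-0.912,0,0,0,0,1],
    [-0.726,-0.912,0,0,0,0,1],
    [-0.726,-0.912,0,0,0,0,1],
    [-0.726,-0.912,0,0,0,0,1],
    [-0.726,-0.912,0,0,0,0,1],
    [-0.726,-0.912,0,0,0,0,1],
    [-0.726,-0.912,0,0,0,0,1],
  ],
)

```text
time_s: 2.5
ee_pos: [493.9, 17.5, 231.0]
orientation: [180.0, -0.0, -180.0]
wrist_force: [0.8, 0.1, -0.2]
width: 85.8
grasp_force: 0.0
```

>>> arm_command(
  rows=[
    [0,0,0,0,0,0,1],
    [0,0,0,0,0,0,1],
  ],
)

```text
time_s: 2.7
ee_pos: [493.3, 18.3, 230.8]
orientation: [180.0, -0.1, 179.9]
wrist_force: [-0.2, 0.9, 0.7]
width: 85.4
grasp_force: 0.0
```

>>> arm_command(
  rows=[
    [0,0,0.6,0,0,0,1],
    [0,0,0.6,0,0,0,1],
    [0,0,0.6,0,0,0,1],
    [0,0,0.6,0,0,0,1],
    [0,0,0.5,0,0,0,1],
    [0,0,0.4,0,0,0,1],
    [0,0,0.26,0,0,0,1],
    [0,0,0,0,0,0,1],
  ],
)

```text
time_s: 3.5
ee_pos: [492.9, 18.9, 141.8]
orientation: [-180.0, -0.1, -180.0]
wrist_force: [-0.1, 0.2, 0.4]
width: 85.3
grasp_force: 0.0
```

>>> arm_command(
  rows=[
    [0,0,0,0,0,0,0.2],
    [0,0,0,0,0,0,0],
    [0,0,0,0,0,0,-0.2],
    [0,0,0,0,0,0,-0.3],
    [0,0,0,0,0,0,-0.5],
    [0,0,0,0,0,0,-1],
    [0,0,0,0,0,0,-1],
    [0,0,0,0,0,0,-1],
  ],
)

```text
time_s: 4.3
ee_pos: [493.6, 18.6, 142.8]
orientation: [-180.0, 0.0, -180.0]
wrist_force: [-2.2, -0.3, 6.4]
width: 24.5
grasp_force: 58.4
```

```bash
python3 - <<'E'
from h import *
import pickle
S=grab('scene','s1');T=grab('top','t1')
a=[cv2.resize(d['color'][y:y+75,x:x+100,::-1],(400,300),interpolation=cv2.INTER_CUBIC) for d,x,y in((S,285,195),(T,275,185))]
cv2.imwrite('pics/crop2.png',np.hstack(a)); print(robot.get_state())
E
```

```text
{'time_s': 4.4, 'qpos': array([ 2.15656163e+00,  1.34435235e+01, -1.33719191e+01,  6.31485601e+01,
       -2.83846954e-03,  2.14860349e+00]), 'qvel': array([-0.06106434, -0.0660129 , -0.03814595,  0.09411994, -0.06400005,
        0.06200111]), 'tau': array([ 5.29434357e-02, -6.56401634e+01,  4.53295183e+01, -8.02913737e-01,
        5.22751361e-02, -2.52711368e-03]), 'ee_pos': array([493.61811702,  18.57247483, 142.75368893]), 'orientation': array([-1.79998513e+02,  3.60784247e-02, -1.79992042e+02]), 'wrist_force': array([-1.98965092,  0.79990787,  6.22410723]), 'ft_torque': array([-7.77480479e-02,  3.50626106e-01, -2.68358846e-04]), 'grasp_force': 58.43613624572754, 'width': 24.211418970363443}
```

View pics/crop2.png

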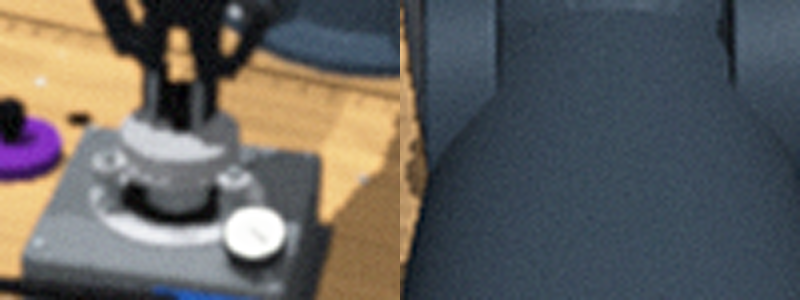

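The crop shows the fingers holding the knob and the cap still seated. The purple lid at the left is untouched. Now I lift straight up.

>>> arm_command(
  rows=[
    [0,0,-0.1,0,0,0,-1],
    [0,0,-0.2,0,0,0,-1],
    [0,0,-0.3,0,0,0,-1],
    [0,0,-0.4,0,0,0,-1],
    [0,0,-0.5,0,0,0,-1],
    [0,0,-0.5,0,0,0,-1],
    [0,0,-0.4,0,0,0,-1],
    [0,0,-0.1,0,0,0,-1],
  ],
)

```text
time_s: 5.2
ee_pos: [494.1, 18.6, 206.3]
orientation: [180.0, 0.1, -180.0]
wrist_force: [0.8, -1.8, -1.9]
width: 24.2
grasp_force: 58.8
```

>>> arm_command(
  rows=[
    [0.1,-0.4,0,0,0,0,-1],
    [0.185,-0.8,0,0,0,0,-1],
    [0.185,-0.8,0,0,0,0,-1],
    [0.185,-0.8,0,0,0,0,-1],
    [0.185,-0.8,0,0,0,0,-1],
    [0.185,-0.8,0,0,0,0,-1],
    [0.185,-0.8,0,0,0,0,-1],
    [0.185,-0.8,0,0,0,0,-1],
  ],
)

```text
time_s: 6.0
ee_pos: [457.7, -132.7, 204.2]
orientation: [180.0, -0.1, -180.0]
wrist_force: [-0.7, -1.1, -1.1]
width: 24.3
grasp_force: 58.9
```

>>> arm_command(
  rows=[
    [0.185,-0.8,0,0,0,0,-1],
    [0.185,-0.8,0,0,0,0,-1],
    [0.185,-0.8,0,0,0,0,-1],
    [0.185,-0.8,0,0,0,0,-1],
    [0.185,-0.8,0,0,0,0,-1],
    [0.185,-0.8,0,0,0,0,-1],
    [0.185,-0.8,0,0,0,0,-1],
    [0.1,-0.6,0,0,0,0,-1],
  ],
)

```text
time_s: 6.8
ee_pos: [422.7, -287.7, 204.2]
orientation: [180.0, -0.1, 180.0]
wrist_force: [-0.1, 0.3, -0.9]
width: 24.2
grasp_force: 59.0
```

>>> arm_command(
  rows=[
    [0.1,-0.3,0,0,0,0,-1],
    [0,0,0,0,0,0,-1],
    [0,0,0,0,0,0,-1],
  ],
)

```text
time_s: 7.1
ee_pos: [421.2, -293.5, 204.7]
orientation: [180.0, -0.0, -180.0]
wrist_force: [0.7, -0.7, -0.8]
width: 24.3
grasp_force: 59.0
```

```bash
python3 - <<'E'
from h import *
import pickle
S=grab('scene','s2');T=grab('top','t2')
pickle.dump((S,T),open('d2.pkl','wb'))
p=robot.get_state()['ee_pos']; 
a=[]
for d in (S,T):
    u,v=map(int,proj(d,p)); x=max(0,min(540,u-50)); y=max(0,min(405,v-35)); print(x,y)
    a.append(cv2.resize(d['color'][y:y+75,x:x+100,::-1],(400,300),interpolation=cv2.INTER_CUBIC))
a.append(cv2.resize(T['color'][185:260,275:375,::-1],(400,300),interpolation=cv2.INTER_CUBIC)); a.append(a[2]*0)
cv2.imwrite('pics/crop3.png',np.vstack([np.hstack(a[:2]),np.hstack(a[2:])]))
E
```

```text
192 138
423 228
```

View pics/crop3.png

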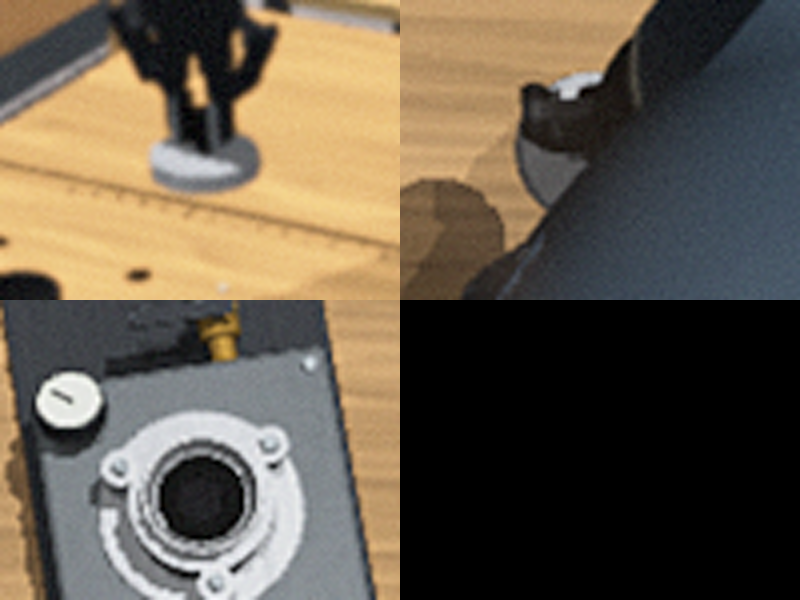

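The crop shows the cover hanging level at about (335,168) in the scene view. The open black ring seat is at about (325.4,234) in the top view. Now I lower it.

>>> arm_command(
  rows=[
    [0,-0.2,0.5,0,0,0,-1],
    [0,0,0.9,0,0,0,-1],
    [0,0,0.9,0,0,0,-1],
    [0,0,0.9,0,0,0,-1],
    [0,0,0.9,0,0,0,-1],
    [0,0,0.9,0,0,0,-1],
    [0,0,0.8,0,0,0,-1],
    [0,0,0.6,0,0,0,-1],
  ],
)

```text
time_s: 8.0
ee_pos: [420.6, -298.2, 42.7]
orientation: [179.9, -0.1, -180.0]
wrist_force: [-0.6, 0.4, -0.7]
width: 24.5
grasp_force: 59.0
```

>>> arm_command(
  rows=[
    [0,0,0.2,0,0,0,-1],
    [0,0,0.1,0,0,0,-1],
    [0,0,0.06,0,0,0,-1],
    [0,0,0.06,0,0,0,-1],
    [0,0,0,0,0,0,-1],
  ],
)

```text
time_s: 8.5
ee_pos: [421.5, -299.1, 34.7]
orientation: [-180.0, 0.0, -180.0]
wrist_force: [0.5, 0.4, -0.5]
width: 24.1
grasp_force: 59.0
```

```bash
python3 - <<'E'
import pickle
from h import *
S,T=pickle.load(open('d2.pkl','rb'))
dk=lambda c:c.max(2)<75
b=blob(T,(312,220,28,28),dk); print('bore top',b)
for z in(119,132): print(z,plane(T,*b[0],z),plane(T,*b[2][0]+np.array([312,220]),z))
x,y=310,205
cv2.imwrite('pics/crop4.png',np.hstack([cv2.resize(d['color'][y:y+60,x:x+w,::-1],(400,h),interpolation=cv2.INTER_CUBIC) for d,x,y,w,h in((S,300,215,60,400),(T,297,205,60,400))]))
E
```

```text
bore top (array([324.99438202, 234.25280899]), array([315, 224,  21,  21, 356]), ((12.993098258972168, 14.23539924621582), (20.32232666015625, 20.529333114624023), 64.50236511230469))
119 [492.85263925  17.01245829 119.        ] [492.89286918  17.01642264 119.        ]
132 [490.20998591  17.04886117 132.        ] [490.24978004  17.05278257 132.        ]
```

View pics/crop4.png

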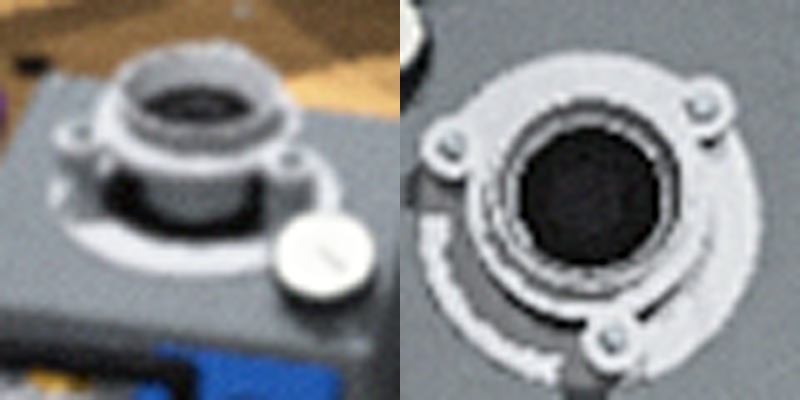

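The crop shows the open seat: mouth ellipse at scene (330,228), and pins at top-view crop (452,147), (707,107) and (612,340). I'm still lowering the cover.

>>> arm_command(
  rows=[
    [0,0,0.1,0,0,0,-1],
    [0,0,0.1,0,0,0,-1],
    [0,0,0.06,0,0,0,-1],
    [0,0,0.06,0,0,0,-1],
    [0,0,0.04,0,0,0,-1],
    [0,0,0,0,0,0,-1],
  ],
)

```text
time_s: 9.1
ee_pos: [421.2, -298.8, 25.2]
orientation: [180.0, -0.0, -180.0]
wrist_force: [0.3, 0.8, -0.0]
width: 24.0
grasp_force: 59.0
```

```bash
python3 - <<'E'
import pickle
from h import *
S,T=pickle.load(open('d2.pkl','rb'))
P=[plane(T,(a-400)/6.667+297-.4,b/6.667+205-.4,124)[:2] for a,b in((452,147),(707,107),(612,340))]
P=np.array(P);A=np.c_[2*P,np.ones(3)];s=np.linalg.solve(A,(P**2).sum(1));print(P,s[:2],np.sqrt(s[2]+s[0]**2+s[1]**2))
b=blob(T,(312,220,28,28),lambda c:c.max(2)<75)[0]
s1=(200/6.667+300-.4,105/6.667+215-.4)
print('gasket',tri(T,b,S,s1),plane(S,*s1,119)); print('mouth',plane(S,205/6.667+300-.4,92/6.667+215-.4,132))
E
```

```text
[[508.12586219  64.14750511]
 [524.46654842 -22.23795599]
 [443.20754928   8.11951632]] [492.63034785  16.47813756] 50.12464031771988
gasket (array([491.77631126,  17.60204092, 123.2196828 ]), np.float64(1.2321378087054673)) [485.13777315  15.52774998 119.        ]
mouth [494.8465631   21.62991856 132.        ]
```

>>> arm_command(
  rows=[
    [0,0,0.04,0,0,0,-1],
    [0,0,0.04,0,0,0,-1],
    [0,0,0,0,0,0,-1],
  ],
)

```text
time_s: 9.4
ee_pos: [421.2, -298.9, 23.2]
orientation: [180.0, -0.0, -180.0]
wrist_force: [1.0, 0.1, -1.9]
width: 24.1
grasp_force: 59.0
```

>>> arm_command(
  rows=[
    [0,0,0.04,0,0,0,-1],
    [0,0,0.0,0,0,0,-1],
    [0,0,0,0,0,0,-1],
  ],
)

```text
time_s: 9.7
ee_pos: [421.3, -298.9, 22.8]
orientation: [-180.0, 0.0, -180.0]
wrist_force: [-2.8, 1.2, 7.7]
width: 24.2
grasp_force: 60.2
```

Contact at 22.8 mm, as predicted. I release, back off and check.

>>> arm_command(
  rows=[
    [0,0,-0.03,0,0,0,-0.3],
    [0,0,0,0,0,0,0],
    [0,0,0,0,0,0,0.5],
    [0,0,0,0,0,0,1],
    [0,0,0,0,0,0,1],
    [0,0,0,0,0,0,1],
    [0,0,0,0,0,0,1],
  ],
)

```text
time_s: 10.4
ee_pos: [421.3, -298.9, 23.0]
orientation: [180.0, 0.0, -180.0]
wrist_force: [0.0, -0.1, 0.2]
width: 85.3
grasp_force: 0.0
```

>>> arm_command(
  rows=[
    [0,0,-0.4,0,0,0,1],
    [0,0,-0.8,0,0,0,1],
    [0,0,-1,0,0,0,1],
    [0,0,-1,0,0,0,1],
    [0,0,-1,0,0,0,1],
    [0,0,-1,0,0,0,1],
    [0,0,-1,0,0,0,1],
    [0,0,-1,0,0,0,1],
  ],
)

```text
time_s: 11.2
ee_pos: [421.1, -298.8, 205.0]
orientation: [-180.0, 0.0, -180.0]
wrist_force: [0.7, -0.4, 0.0]
width: 85.5
grasp_force: 0.0
```

>>> arm_command(
  rows=[
    [0,0,-0.6,0,0,0,1],
    [0,0.5,0,0,0,0,1],
    [0.07,0.9,0,0,0,0,1],
    [0.07,0.9,0,0,0,0,1],
    [0.07,0.9,0,0,0,0,1],
    [0.07,0.9,0,0,0,0,1],
    [0.07,0.9,0,0,0,0,1],
    [0.07,0.9,0,0,0,0,1],
  ],
)

```text
time_s: 12.0
ee_pos: [409.9, -149.8, 217.6]
orientation: [180.0, -0.0, -180.0]
wrist_force: [1.5, 0.9, 0.1]
width: 85.4
grasp_force: 0.0
```

>>> arm_command(
  rows=[
    [0.08,0.9,0,0,0,0,1],
    [0.08,0.9,0,0,0,0,1],
    [0.08,0.9,0,0,0,0,1],
    [0.08,0.9,0,0,0,0,1],
    [0.08,0.9,0,0,0,0,1],
    [0.08,0.9,0,0,0,0,1],
    [0.08,0.9,0,0,0,0,1],
    [0.08,0.9,0,0,0,0,1],
  ],
)

```text
time_s: 12.8
ee_pos: [393.7, 29.9, 217.7]
orientation: [180.0, -0.0, -180.0]
wrist_force: [0.5, -0.4, 0.2]
width: 85.6
grasp_force: 0.0
```

```bash
python3 - <<'E'
from h import *
S=grab('scene','s3');T=grab('top','t3')
for d in (S,T): print(proj(d,[421,-299,0]))
a=[]
for d in (S,T):
    u,v=map(int,proj(d,[421,-299,20])); x=u-50;y=v-38
    a.append(cv2.resize(d['color'][y:y+75,x:x+100,::-1],(400,300),interpolation=cv2.INTER_CUBIC))
cv2.imwrite('pics/crop5.png',np.hstack(a))
E
```

```text
(np.float64(245.88984757292894), np.float64(231.90972523420638))
(np.float64(452.34082009492874), np.float64(276.0049942811781))
```

View pics/crop5.png

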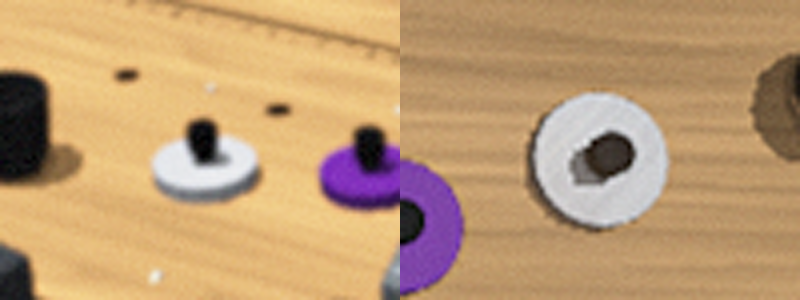

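The cover lies flat, knob up, at top-view (449,270). Next is the flask.

>>> arm_command(
  rows=[
    [0.06,0.9,0,0,0,0,1],
    [0.06,0.9,0,0,0,0,1],
    [0.06,0.9,0,0,0,0,1],
    [0.06,0.9,0,0,0,0,1],
    [0.06,0.9,0,0,0,0,1],
    [0.06,0.9,0,0,0,0,1],
    [0.06,0.9,0,0,0,0,1],
    [0.06,0.9,0,0,0,0,1],
  ],
)

```text
time_s: 13.7
ee_pos: [382.1, 209.1, 217.7]
orientation: [-180.0, -0.0, -180.0]
wrist_force: [0.0, 0.3, 0.4]
width: 85.5
grasp_force: 0.0
```

>>> arm_command(
  rows=[
    [0.06,0.9,0,0,0,0,1],
    [0.06,0.9,0,0,0,0,1],
    [0.06,0.6,0,0,0,0,1],
    [0,0.2,0,0,0,0,1],
    [0,0,0,0,0,0,1],
    [0,0,0,0,0,0,1],
  ],
)

```text
time_s: 14.3
ee_pos: [378.2, 272.9, 218.0]
orientation: [-180.0, -0.0, 180.0]
wrist_force: [-0.7, 0.1, -0.8]
width: 85.5
grasp_force: 0.0
```

>>> arm_command(
  rows=[
    [0.05,0.2,0.5,0,0,0,1],
    [0,0,1,0,0,0,1],
    [0,0,1,0,0,0,1],
    [0,0,1,0,0,0,1],
    [0,0,0.8,0,0,0,1],
    [0,0,0.5,0,0,0,1],
    [0,0,0.2,0,0,0,1],
    [0,0,0,0,0,0,1],
  ],
)

```text
time_s: 15.1
ee_pos: [376.8, 277.9, 92.9]
orientation: [-180.0, -0.0, 180.0]
wrist_force: [0.2, 0.2, -0.1]
width: 85.4
grasp_force: 0.0
```

>>> arm_command(
  rows=[
    [0,0,0.6,0,0,0,1],
    [0,0,0.6,0,0,0,1],
    [0,0,0.6,0,0,0,1],
    [0,0,0.4,0,0,0,1],
    [0,0,0.2,0,0,0,1],
    [0,0,0.04,0,0,0,1],
    [0,0,0,0,0,0,1],
    [0,0,0,0,0,0,1],
  ],
)

```text
time_s: 15.9
ee_pos: [377.2, 278.8, 32.6]
orientation: [180.0, 0.0, -180.0]
wrist_force: [-0.3, 0.3, -0.6]
width: 85.3
grasp_force: 0.0
```

>>> arm_command(
  rows=[
    [0,0,0,0,0,0,0.5],
    [0,0,0,0,0,0,0.3],
    [0,0,0,0,0,0,0.2],
    [0,0,0,0,0,0,-1],
    [0,0,0,0,0,0,-1],
    [0,0,0,0,0,0,-1],
    [0,0,0,0,0,0,-1],
  ],
)

```text
time_s: 16.6
ee_pos: [377.0, 278.6, 32.4]
orientation: [180.0, 0.0, -180.0]
wrist_force: [-2.0, -2.2, 8.8]
width: 48.5
grasp_force: 60.9
```

```bash
python3 - <<'E'
from h import *
S=grab('scene','s4');T=grab('top','t4')
b=blob(T,(198,270,28,28),lambda c:c.min(2)>165); print(b[:2])
cv2.imwrite('pics/crop6.png',cv2.resize(S['color'][205:280,380:480,::-1],(800,600),interpolation=cv2.INTER_CUBIC))
E
```

```text
Traceback (most recent call last):
  File "h.py", line 20, in blob
    i=1+np.argmax(s[1:,4]); ct=max(cv2.findContours((l==i).astype(np.uint8),0,1)[0],key=len)
        ~~~~~~~~~^^^^^^^^^
ValueError: attempt to get argmax of an empty sequence
```

Gripped: 48.5 mm opening at 61 N. I lift straight up and travel to the seat.

>>> arm_command(
  rows=[
    [0,0,-0.2,0,0,0,-1],
    [0,0,-0.5,0,0,0,-1],
    [0,0,-0.9,0,0,0,-1],
    [0,0,-1,0,0,0,-1],
    [0,0,-1,0,0,0,-1],
    [0,0,-1,0,0,0,-1],
    [0,0,-1,0,0,0,-1],
    [0,0,-1,0,0,0,-1],
  ],
)

```text
time_s: 17.5
ee_pos: [376.5, 278.4, 198.1]
orientation: [-180.0, -0.0, -180.0]
wrist_force: [1.0, 0.4, -4.4]
width: 48.4
grasp_force: 62.9
```

>>> arm_command(
  rows=[
    [0,0,-0.6,0,0,0,-1],
    [0,0,-0.2,0,0,0,-1],
    [-0.2,-0.44,0,0,0,0,-1],
    [-0.35,-0.8,0,0,0,0,-1],
    [-0.35,-0.8,0,0,0,0,-1],
    [-0.35,-0.8,0,0,0,0,-1],
    [-0.35,-0.8,0,0,0,0,-1],
    [-0.35,-0.8,0,0,0,0,-1],
  ],
)

```text
time_s: 18.3
ee_pos: [425.5, 165.9, 215.9]
orientation: [-180.0, -0.1, -180.0]
wrist_force: [0.0, -0.4, -5.0]
width: 48.6
grasp_force: 63.1
```

>>> arm_command(
  rows=[
    [-0.35,-0.8,0,0,0,0,-1],
    [-0.35,-0.8,0,0,0,0,-1],
    [-0.35,-0.8,0,0,0,0,-1],
    [-0.35,-0.8,0,0,0,0,-1],
    [-0.35,-0.8,0,0,0,0,-1],
    [-0.35,-0.8,0,0,0,0,-1],
    [-0.35,-0.8,0,0,0,0,-1],
    [-0.2,-0.4,0,0,0,0,-1],
  ],
)

```text
time_s: 19.1
ee_pos: [491.7, 15.7, 215.9]
orientation: [-180.0, -0.1, 179.9]
wrist_force: [-0.6, -0.0, -4.0]
width: 49.1
grasp_force: 63.3
```

>>> arm_command(
  rows=[
    [0,0,0,0,0,0,-1],
    [0,0,0,0,0,0,-1],
  ],
)

```text
time_s: 19.3
ee_pos: [491.5, 17.7, 216.5]
orientation: [180.0, -0.1, 180.0]
wrist_force: [0.1, -0.1, -3.7]
width: 49.1
grasp_force: 63.3
```

```bash
python3 - <<'E'
from h import *
S=grab('scene','s5');s=robot.get_state();print(s['ee_pos'],s['orientation'],s['width'],s['wrist_force'])
cv2.imwrite('pics/crop6.png',cv2.resize(S['color'][170:270,265:398,::-1],(798,600),interpolation=cv2.INTER_CUBIC))
E
```

```text
[491.47831052  17.97283894 216.68589002] [ 1.79989889e+02 -4.58778446e-02 -1.79977777e+02] 48.78906635965559 [-0.40140129  0.43691201 -5.31078971]
```

View pics/crop6.png

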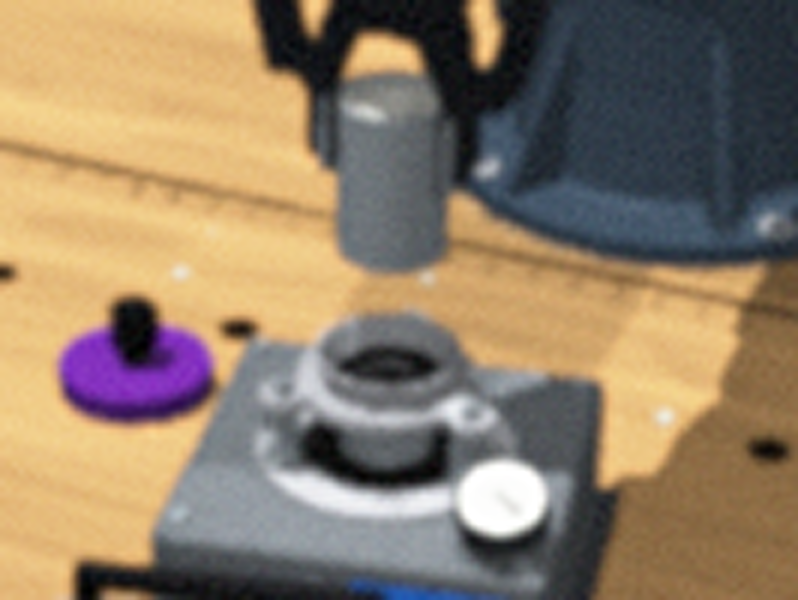

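The flask hangs upright above the seat: foot centre at crop (392,250), ring mouth at (387,350). Now I trim the last millimetre and lower it.

>>> arm_command(
  rows=[
    [-0.04,-0.03,0.4,0,0,0,-1],
    [0,0,0.6,0,0,0,-1],
    [0,0,0.5,0,0,0,-1],
    [0,0,0.3,0,0,0,-1],
    [0,0,0.1,0,0,0,-1],
    [0,0,0,0,0,0,-1],
    [0,0,0,0,0,0,-1],
  ],
)

```text
time_s: 20.05
ee_pos: [493.2, 17.0, 170.0]
orientation: [180.0, 0.0, -180.0]
wrist_force: [0.8, 0.3, -3.0]
width: 48.8
grasp_force: 63.3
```

>>> arm_command(
  rows=[
    [0,0,0.1,0,0,0,-1],
    [0,0,0.1,0,0,0,-1],
    [0,0,0.1,0,0,0,-1],
    [0,0,0.1,0,0,0,-1],
    [0,0,0.05,0,0,0,-1],
    [0,0,0.05,0,0,0,-1],
    [0,0,0,0,0,0,-1],
  ],
)

```text
time_s: 20.75
ee_pos: [492.9, 16.9, 156.9]
orientation: [-180.0, -0.0, -180.0]
wrist_force: [-0.4, -0.2, -4.0]
width: 48.7
grasp_force: 63.3
```

>>> arm_command(
  rows=[
    [0,0,0.04,0,0,0,-1],
    [0,0,0.04,0,0,0,-1],
    [0,0,0.04,0,0,0,-1],
    [0,0,0,0,0,0,-1],
  ],
)

```text
time_s: 21.15
ee_pos: [492.9, 16.8, 153.9]
orientation: [-180.0, -0.0, -180.0]
wrist_force: [-0.0, 0.0, -5.0]
width: 48.6
grasp_force: 63.3
```

>>> arm_command(
  rows=[
    [0,0,0.04,0,0,0,-1],
    [0,0,0.04,0,0,0,-1],
    [0,0,0.04,0,0,0,-1],
    [0,0,0,0,0,0,-1],
  ],
)

```text
time_s: 21.55
ee_pos: [493.0, 16.9, 151.3]
orientation: [180.0, 0.0, -180.0]
wrist_force: [-2.9, 0.0, 3.9]
width: 48.9
grasp_force: 63.2
```

>>> arm_command(
  rows=[
    [0,0,0.04,0,0,0,-1],
    [0,0,0.04,0,0,0,-1],
    [0,0,0.04,0,0,0,-1],
    [0,0,0,0,0,0,-1],
  ],
)

```text
time_s: 21.95
ee_pos: [493.0, 16.9, 148.1]
orientation: [180.0, 0.0, -180.0]
wrist_force: [-3.0, -0.4, 5.4]
width: 48.7
grasp_force: 63.3
```

Seated at about 151.5 mm and the spring has started to move. I keep pressing.

>>> arm_command(
  rows=[
    [0,0,0.06,0,0,0,-1],
    [0,0,0.06,0,0,0,-1],
    [0,0,0.06,0,0,0,-1],
    [0,0,0.06,0,0,0,-1],
    [0,0,0.06,0,0,0,-1],
    [0,0,0,0,0,0,-1],
  ],
)

```text
time_s: 22.55
ee_pos: [493.1, 16.9, 140.8]
orientation: [-180.0, 0.0, -180.0]
wrist_force: [-5.0, 0.3, 9.6]
width: 48.9
grasp_force: 63.6
```

>>> arm_command(
  rows=[
    [0,0,0.04,0,0,0,-1],
    [0,0,0.04,0,0,0,-1],
    [0,0,0.04,0,0,0,-1],
    [0,0,0,0,0,0,-1],
  ],
)

```text
time_s: 22.95
ee_pos: [493.1, 16.9, 138.0]
orientation: [-180.0, 0.0, -180.0]
wrist_force: [-5.9, -0.7, 13.3]
width: 49.2
grasp_force: 63.7
```

>>> arm_command(
  rows=[
    [0,0,0.04,0,0,0,-1],
    [0,0,0.03,0,0,0,-1],
    [0,0,0,0,0,0,-1],
    [0,0,0,0,0,0,-1],
  ],
)

```text
time_s: 23.35
ee_pos: [493.3, 16.9, 137.4]
orientation: [180.0, 0.1, -180.0]
wrist_force: [-11.4, -0.5, 30.1]
width: 49.0
grasp_force: 66.5
```

>>> arm_command(
  rows=[
    [0.02,0,0,0,0,0,-1],
    [0,0,0,0,0,0,-1],
    [0,0,0,0,0,0,-1],
    [0,0,0,0,0,0,-1],
    [0,0,0,0,0,0,-1],
    [0,0,0,0,0,0,-1],
  ],
)

```text
time_s: 23.95
ee_pos: [493.2, 16.8, 137.4]
orientation: [180.0, 0.1, -180.0]
wrist_force: [-8.3, -1.3, 26.9]
width: 49.1
grasp_force: 66.0
```

```bash
python3 - <<'E'
from h import *
S=grab('scene','s6');s=robot.get_state();print(s['ee_pos'],s['orientation'],s['width'],s['wrist_force'],s['time_s'])
cv2.imwrite('pics/crop7.png',cv2.resize(S['color'][170:270,265:398,::-1],(798,600),interpolation=cv2.INTER_CUBIC))
E
```

```text
[493.20118364  16.83644033 137.37736845] [ 1.79997685e+02  1.47461747e-01 -1.79994449e+02] 48.84862280189501 [-7.61231675 -1.1031218  27.77170288] 24.0
```

View pics/crop7.png

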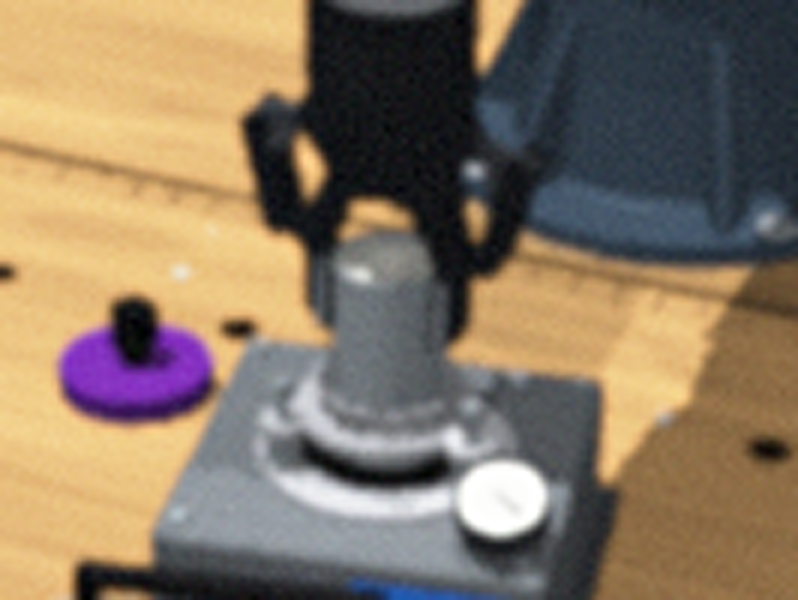

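The crop shows the flask upright in the lowered ring at about (385,330), with the fingertips clear of the pins. The ring travelled 14 mm and the force is steady at about 27 N, so it is on its stop.

```bash
python3 -c "
from station import robot
print(robot.sign_off())"
```

```text
the job is handed in; nothing more can be done
None
```

The job is handed in at about 24 s: the dust cover lies flat on the bench, knob up, and the flask stands upright in the ring, held pressed down at about 27 N with the ring 14 mm down, on its stop.

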